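# Empty the spent cells from a battery pod

### The arm

A 6-joint arm with a two-finger parallel gripper is mounted at the origin on the work surface. World frame = base frame: x ahead of the robot, y to its left, z up, the work surface at z = 0. Lengths are in mm, angles in rad, forces in N, time in s.
With the tool pointing down it reaches from about 300 to 775 mm from the base axis. Payload 14.6 kg.
Tool frame: the origin (TCP) lies between the finger pads; the fingertips stand 8 mm ahead of it and the grasp point (between the pads) lies 11 mm behind it; z points along the fingers, y is the direction in which the jaws open and shut (so a half turn about z gives the same grasp; the last joint's range is limited). The gripper opens to 94 mm and grips with 3 to 60 N. Pads are 16 mm wide; open, the fingers measure 119 mm over their backs; the gripper's body (75 mm by 177 mm) begins 78 mm behind the grasp point.
Start: joints at [-0.067, 0.3, 1.521, -0, 1.321, -0.067], TCP at [549.99, -0.002, 213.446] pointing down, gripper open.
Joint ranges: [-3.03, 3.03], [-0.79, 2.21], [0.23, 2.52], [-1.04, 4.18], [0, 3.07], [-2.55, 2.55]. Speed limits (rad/s): [2.22, 2.22, 2.57, 3.14, 3.14, 3.14].

### API

Orientations are given as [roll, pitch, yaw] about the fixed x, y, z axes, in that order (R = Rz(yaw) Ry(pitch) Rx(roll)).
In Python, from cell import manip gives the robot as it stands. The module is installed in compiled form; this text tells all that it offers.
- The arm moves only by the tool send_rows, never from a script. Its argument "series" is a list that holds one entry, the list of rows, each a list of 5 numbers: the opening, from 0 (shut) to 1 (fully open), then the shift along the tool's x, y, z in mm, then the turn about the tool's z in degrees. In form: [[[gripper, dx, dy, dz, roll], ...]]. A call has 1 to 10 rows; each row is the pose to reach, as a shift and turn from the pose commanded when the call began, along the tool's axes at that moment; what a row does not reach only later rows make up. A row lasts 1/10 s, in which the tool goes at most 50 mm and 8.59 degrees, less where a joint would pass 70% of its speed; a pose out of reach is approached as far as the arm can. A call with a gripper value outside its range is refused whole. The fingers move at their own pace and stop on an object; "newtons" is the grip in N (left out, the last holds). Time passes only in rows, so rows that repeat a pose let the fingers close. It gives the time, the measured TCP pose, the force and the opening at its end, in the units of the state.
- manip.read_state(): the state, without advancing time (a new reading comes with each control period).
- manip.camera(name): name is "scene" or "side" or "wrist"; returns a dict with "img" (400x640x3 uint8, red, green, blue), "vfov" (degrees; the focal length in pixels is half the picture's height over the tangent of half this angle, whatever the lens; pixels are square), "cx", "cy" (the principal point, pixels), "pose" (4x4, takes a point from camera to world coordinates); the wrist camera has in their place "T_tool_cam" (4x4, takes a point from camera to tool coordinates, whose origin is the TCP and whose axes are the flange's). Camera axes: x right, y down, z forward; pixel columns grow to the right and rows downward; lengths in mm; the calibration is good to about 2 mm. A picture is of the moment at which its call begins: read the wrist's pose just before it. There is no depth.
- manip.sign_off(): hands the job in, once; it reports no verdict.
Trained networks look in a picture, given as the dict that the camera call returned (one of the last four; its "shot" number tells which), for a name from the list of things; names that differ only in an ending like _2 or _b are one class to them, and where a whole thing is asked for, a point or a joint stands for the part that bears it (a point fixed in the world has none). Each returns a list of dicts, best first, with "conf" (0 to 1); they miss things now and then, are a little off and sometimes report something else, mostly with a low value. They report only what shows in the picture. A call takes as long as a camera call. They do not tell look-alikes from the thing itself.
- manip.find_in(target, picture): "rect" ([left, top, width, height] in pixels, round what is visible of it).
- manip.silhouettes(target, picture): "pixels" (400x640 bool, what is visible of it) and "rect" ([left, top, width, height] in pixels, round what is visible of it).
The state is a dict: "clock": time; "joints": joint angles; "qd": joint speeds; "effort": joint torques, N m; "eef_pos": TCP position; "eef_rot": TCP orientation; "wrist_force": force on the tool from outside, world axes, zero at the start; "moment": the same for the moment, N m; "finger_gap": finger opening in mm.
Only numpy, scipy, OpenCV 4.12 (cv2) and the standard library are available. Lean on these libraries where they do the work, as an engineer would, in place of code of your own. Each camera call takes 0.05 s, during which the arm holds its last target. There are 200 camera calls.

### The job

Squeeze in the two orange snap tabs of the battery pod, lift its cover off while the pod stays standing on its cork pad, and lay the cover on the blue mat. Then pick up the pod, tip it over the grey tray until all three spent cells have rolled out into the tray, and stand the empty pod upright on the cork pad again. Drop neither the cover nor the pod; finally let go of everything, and leave the other things on the bench undisturbed.

Things in the scene. Friction and masses are not known exactly. Their poses are not given: they have to be found in the camera images.
- battery_pod: the battery pod: open-topped dark-grey vessel, 62 mm (x) by 74 mm (y) by 46 mm high, about 160 g empty, standing on the cork pad. Origin: centre of its underside; z up through its mouth. The long walls (x = +-31 mm) are flat, upright, 4 mm thick: pinch it across these. The end walls (+-y) flare 12 degrees towards the mouth, each with a window for a snap tab's hook. Floor 4 mm thick
- pod_mouth (a point): centre of the pod's open mouth, 46 mm above the pod's origin; turns with the pod. Tipped about the pod's x axis to either side, the pod lets the cells roll out over an end wall, but only when tilted well past 80 degrees (100 to 110 is sure); they may come one by one
- pod_cover: the pod's clip-on cover, a black plate 62 x 74 x 4 mm, 55 g with its tabs, on the pod's rim, its axes along the pod's. Origin: centre of the plate's underside. Its two orange tabs stand 16 mm above the plate's top face and reach 14 mm below its underside, hooking outwards into the pod's end walls. Off the pod the cover stands on the feet of its tabs
- tab_a_top (a point): top of the orange tab at the cover's +y end, 20 mm above the cover's origin: upright strip 18 mm wide (x), 3 mm thick, outer face 30.5 mm from the cover's middle (61 mm over both tabs). It flexes 5.5 mm inward to a stop and springs back; 2 N starts it, 7.5 N holds it fully in. The cover lifts straight up only while both tabs are fully in
- tab_b_top (a point): the same for the tab at the cover's -y end
- tab_a (a joint): how far the +y tab is pressed inward, m: 0 free, 0.0055 fully in
- tab_b (a joint): how far the -y tab is pressed inward, m: 0 free, 0.0055 fully in
- cell_a: a spent AA cell, blue with a brass-coloured end, 14.5 mm diameter, 49 mm long, 23 g; origin at its centre, x along it. It starts inside the pod, lying along the pod's x
- cell_b: a spent AA cell, blue with a brass-coloured end, 14.5 mm diameter, 49 mm long, 23 g; origin at its centre, x along it. It starts inside the pod, lying along the pod's x
- cell_c: a spent AA cell, blue with a brass-coloured end, 14.5 mm diameter, 49 mm long, 23 g; origin at its centre, x along it. It starts inside the pod, lying along the pod's x
- cell_tray: the open grey tray for spent cells, fixed to the bench: 140 mm (its x) by 170 mm (its y) outside, 45 mm high, walls and floor 5 mm thick. Origin: centre of its underside
- cover_mat: the blue mat for the cover, fixed to the bench: 140 mm (its x) by 170 mm (its y), 4 mm thick. Origin: centre of its underside
- pod_pad: the cork pad on which the pod stands, fixed to the bench: 140 x 140 x 6 mm. Origin: centre of its underside
- phone: a white phone lying on the bench, 72 x 148 x 9 mm; not to be disturbed
- screw_jar: a small glass jar with a red lid, 44 mm diameter, 50 mm high; not to be disturbed
- solder_spool: a green spool standing on end, 50 mm diameter, 32 mm high; not to be disturbed
- screwdriver: a screwdriver lying on the bench, 170 mm long (along its x); not to be disturbed
- circuit_board: a brown circuit board with white connectors, 45 x 90 mm, about 12 mm high; not to be disturbed
- loose_knob: a black control knob standing on the bench, 22 mm diameter, 15 mm high; not to be disturbed
- terminal_block: a green terminal block, 20 x 50 x 16 mm; not to be disturbed
Not all that is in view belongs to the job. Leave any yellow look-alike of the battery_pod alone. Several things have the shape of the cover_mat; the one meant has the colours described above.

How it is judged (in metres and radians):
On the way, in this order (a step that is already met when the one before it is completed fails the run):
1. the cover is off the pod (30 mm or more above its rim or beside it), the pod still standing on the pad with the cells in it (distance between pod_cover and pod_mouth above 0.03 m and angle between battery_pod's own z axis and vertical below 0.25 rad and z of battery_pod in the frame of pod_pad below 0.02 m and distance between each of cell_a, cell_b, cell_c and battery_pod below 0.05 m), for 0.1 s.
2. the cover lies let go on the blue mat (x of pod_cover in the frame of cover_mat between -0.07 and 0.07 m and y of pod_cover in the frame of cover_mat between -0.085 and 0.085 m and z of pod_cover in the frame of cover_mat below 0.045 m and contact force between the fingers and pod_cover below 0.2 N), for 0.2 s.
3. the pod is being tipped (beyond 50 degrees) with the cells still in it (angle between battery_pod's own z axis and vertical above 0.87 rad and distance between each of cell_a, cell_b, cell_c and battery_pod below 0.065 m).
4. all three cells are in the tray while the pod is still tipped (beyond 30 degrees) (x of cell_a in the frame of cell_tray between -0.068 and 0.068 m and y of cell_a in the frame of cell_tray between -0.083 and 0.083 m and z of each of cell_a, cell_b, cell_c in the frame of cell_tray below 0.045 m and x of cell_b in the frame of cell_tray between -0.068 and 0.068 m and y of cell_b in the frame of cell_tray between -0.083 and 0.083 m and x of cell_c in the frame of cell_tray between -0.068 and 0.068 m and y of cell_c in the frame of cell_tray between -0.083 and 0.083 m and angle between battery_pod's own z axis and vertical above 0.52 rad), for 0.05 s.
At the end, for the whole second after the job is handed in: all three cells lie in the tray, below its rim; the cover lies on the blue mat (its middle over the mat); the pod stands upright (within 0.1 rad) on the cork pad, its middle within 50 mm of the pad's middle along each of the pad's axes; all are let go and at rest (all of step 2 and x of cell_a in the frame of cell_tray between -0.068 and 0.068 m and y of cell_a in the frame of cell_tray between -0.083 and 0.083 m and z of each of cell_a, cell_b, cell_c in the frame of cell_tray below 0.045 m and x of cell_b in the frame of cell_tray between -0.068 and 0.068 m and y of cell_b in the frame of cell_tray between -0.083 and 0.083 m and x of cell_c in the frame of cell_tray between -0.068 and 0.068 m and y of cell_c in the frame of cell_tray between -0.083 and 0.083 m and angle between battery_pod's own z axis and vertical below 0.1 rad and z of battery_pod in the frame of pod_pad between 0 and 0.014 m and x of battery_pod in the frame of pod_pad between -0.05 and 0.05 m and y of battery_pod in the frame of pod_pad between -0.05 and 0.05 m and contact force between the fingers and battery_pod below 0.2 N and linear speed of each of battery_pod, pod_cover below 0.03 m/s and linear speed of each of cell_a, cell_b, cell_c below 0.1 m/s); the robot touches nothing.
It fails at once if another thing on the bench was moved by more than 30 mm (distance of any of phone, screw_jar, solder_spool, screwdriver, circuit_board, loose_knob, terminal_block from where it was at the start of the episode above 0.03 m).
It fails at once if the pod was dropped (falls faster than 0.6 m/s with no finger touching it) (linear speed of battery_pod above 0.6 m/s and contact force between the fingers and battery_pod below 0.05 N).
It fails at once if the cover was dropped (falls faster than 0.7 m/s with no finger touching it) (linear speed of pod_cover above 0.7 m/s and contact force between the fingers and pod_cover below 0.05 N).
It also fails if it takes over 72 s, if anything falls off the work surface, if the arm or the gripper's body presses on something with over 40 N, if the wrist force passes 120 N, or if a joint passes its speed limit or range.

## Working session

There is one attempt and no reset: what is moved stays moved. The work goes in short steps, Python scripts to look and compute and a tool call to move; the robot and the scene stay as the last step left them, time stands still between calls to the robot, and variables do not carry over. Pictures are saved under pics/ and viewed, about 8 in all and at most 12, crops included, and the job is handed in when it is done.

Besides the shell and the picture viewer there is one more tool, called after "Request:" by a JSON object that holds its "op" and its "data", one argument or row to a line. send_rows: Moves the arm, as the interface text tells. Its arguments: {"type":"object","properties":{"series":{"type":"array"},"newtons":{"type":"number"}},"required":["series"]}

```bash
mkdir -p pics; cat > h.py <<'E'
import numpy as np, cv2
from cell import manip
from scipy.spatial.transform import Rotation as R
def snap(name):
    s=manip.read_state(); c=manip.camera(name)
    if name=='wrist':
        T=np.eye(4); T[:3,:3]=R.from_euler('xyz',s['eef_rot']).as_matrix(); T[:3,3]=s['eef_pos']
        c['pose']=T@np.array(c['T_tool_cam'])
    return c
def f(c): return 200/np.tan(np.radians(c['vfov'])/2)
def ray(c,u,v,z):
    P=np.array(c['pose']); d=P[:3,:3]@np.array([(u-c['cx'])/f(c),(v-c['cy'])/f(c),1]); o=P[:3,3]
    return o+d*(z-o[2])/d[2]
def proj(c,p):
    P=np.array(c['pose']); q=P[:3,:3].T@(np.array(p)-P[:3,3]); return q[:2]/q[2]*f(c)+[c['cx'],c['cy']]
def save(c,n,crop=None,k=1):
    im=c['img'][:,:,::-1]
    if crop: x,y,w,h=crop; im=im[y:y+h,x:x+w]
    cv2.imwrite('pics/'+n,cv2.resize(im,None,fx=k,fy=k,interpolation=cv2.INTER_CUBIC))
E
python3 - <<'E'
from h import *
print(manip.read_state())
ims=[]
for n in ['scene','side']:
    c=snap(n); save(c,n+'0.png'); print(n,c['vfov'],np.round(c['pose'],2).tolist())
    for t in ['battery_pod','pod_cover','tab_a_top','cell_tray','cover_mat','pod_pad']:
        for d in manip.find_in(t,c)[:4]:
            r=d['rect']; print(t,np.round(d['conf'],2),np.round(r),np.round(ray(c,r[0]+r[2]/2,r[1]+r[3]/2,5)))
E
```

```text
{'clock': 0.0, 'joints': array([-6.65890877e-02,  3.00470924e-01,  1.52158850e+00, -1.81774530e-05,
        1.32070500e+00, -6.65842570e-02]), 'qd': array([-2.13645682e-03, -2.18370408e-04,  1.41969117e-04, -1.70382869e-04,
       -3.80604426e-05, -6.97946624e-04]), 'effort': array([-1.53750298e-03, -5.31805658e+01, -3.52735734e+01,  7.07558286e-02,
        2.43994006e-02, -4.79655944e-05]), 'eef_pos': array([5.49741406e+02, 1.56775987e-02, 2.12883288e+02]), 'eef_rot': array([-3.14042231e+00, -6.03962129e-05,  1.57079597e+00]), 'wrist_force': array([ 0.22144623,  0.1800705 , -0.38704648]), 'moment': array([-0.00980251,  0.01089028,  0.00967922]), 'finger_gap': 94.05430729933627}
scene 54.18977759771146 [[-0.54, 0.48, -0.69, 1186.8], [0.84, 0.3, -0.45, 294.91], [-0.01, -0.82, -0.57, 618.75], [0.0, 0.0, 0.0, 1.0]]
battery_pod 0.73 [295. 154.  28.  28.] [ 321. -315.    5.]
battery_pod 0.62 [348. 229.  36.  22.] [534.  -5.   5.]
pod_cover 0.79 [345. 215.  38.  21.] [489. -35.   5.]
cell_tray 0.63 [448. 243. 101.  92.] [525. 296.   5.]
cell_tray 0.44 [344. 228.  36.  23.] [538. -13.   5.]
cover_mat 0.85 [237. 187.  80.  49.] [ 557. -256.    5.]
cover_mat 0.58 [172. 163.  70.  41.] [ 559. -515.    5.]
pod_pad 0.95 [320. 219.  75.  54.] [565. -12.   5.]
side 56.31695137123495 [[0.96, -0.18, 0.19, 369.16], [-0.26, -0.69, 0.67, -711.94], [0.02, -0.7, -0.71, 690.38], [0.0, 0.0, 0.0, 1.0]]
battery_pod 0.61 [298. 177.  29.  24.] [547.   3.   5.]
pod_cover 0.75 [296. 168.  30.  23.] [554.  40.   5.]
cell_tray 0.75 [261. 104.  53.  47.] [540. 306.   5.]
cover_mat 0.87 [348. 348.  84.  52.] [ 562. -501.    5.]
cover_mat 0.8 [310. 238.  67.  68.] [ 548. -271.    5.]
pod_pad 0.72 [287. 177.  63.  42.] [555. -34.   5.]
pod_pad 0.3 [344. 155.   4.   2.] [679. 120.   5.]
```

View pics/scene0.png

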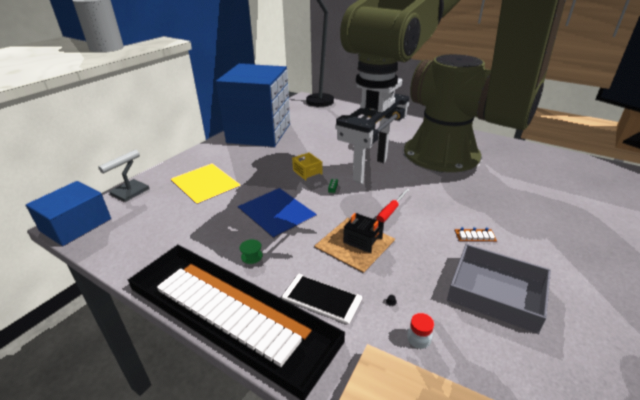

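View pics/side0.png

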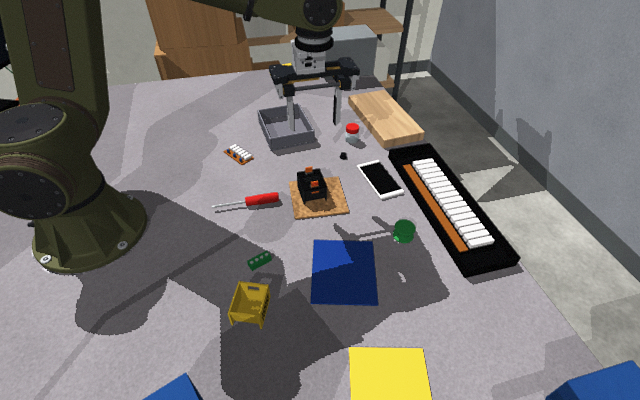

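The scene shows the black pod with orange tabs on the cork pad (scene ~(363,232), side ~(312,187)). The blue mat is at (277,212)/(345,272) and the grey tray at (500,287)/(285,127). The yellow mat and yellow pod are decoys: the mat meant is the blue one at scene (277,212), and the pod meant is the dark one on cork. Next I'll measure poses and take the wrist view.

```bash
python3 - <<'E'
from h import *
def fit(c,t,z,pick):
    best=None
    for d in manip.silhouettes(t,c):
        m=d['pixels'].astype(np.uint8); ys,xs=np.nonzero(m)
        if len(xs)<20: continue
        if np.hypot(xs.mean()-pick[0],ys.mean()-pick[1])>40: continue
        hull=cv2.convexHull(np.stack([xs,ys],1).astype(np.int32))[:,0]
        g=np.array([ray(c,u,v,z)[:2] for u,v in hull]).astype(np.float32)
        return np.round(cv2.minAreaRect(g)[0]),np.round(cv2.minAreaRect(g)[1]),round(cv2.minAreaRect(g)[2],1),d['conf']
for n,pk in [('scene',[(277,212),(500,287),(357,246)]),('side',[(345,272),(287,127),(318,198)])]:
    c=snap(n)
    for t,z,p in zip(['cover_mat','cell_tray','pod_pad'],[4,40,6],pk): print(n,t,fit(c,t,z,p))
c=snap('wrist'); save(c,'w0.png')
print(np.round(c['T_tool_cam'],2).tolist(),c['vfov'])
for t in ['battery_pod','pod_cover','tab_a_top','pod_pad']:
    for d in manip.find_in(t,c): print(t,d['conf'],np.round(d['rect']))
E
```

```text
scene cover_mat (array([ 552., -261.]), array([174., 144.]), 72.6, 0.75)
scene cell_tray (array([547., 295.]), array([184., 172.]), 4.4, 0.68)
scene pod_pad (array([556., -22.]), array([143., 144.]), 84.8, 0.83)
side cover_mat (array([ 549., -265.]), array([171., 142.]), 73.4, 0.89)
side cell_tray (array([529., 274.]), array([153., 231.]), 3.2, 0.73)
side pod_pad (array([553., -27.]), array([140., 142.]), 84.6, 0.73)
[[0.0, -0.96, -0.27, 80.02], [1.0, 0.0, 0.0, 0.09], [-0.0, -0.27, 0.96, -171.58], [0.0, 0.0, 0.0, 1.0]] 66.28892770696437
battery_pod 0.59 [173. 354.  39.  46.]
battery_pod 0.56 [284. 151.  57.  10.]
pod_cover 0.65 [282. 158.  62.  68.]
tab_a_top 0.26 [438. 109.  65. 122.]
tab_a_top 0.23 [283. 160.  59.  66.]
pod_pad 0.8 [267. 130. 118. 119.]
pod_pad 0.24 [141.   3.  57.  33.]
```

View pics/w0.png

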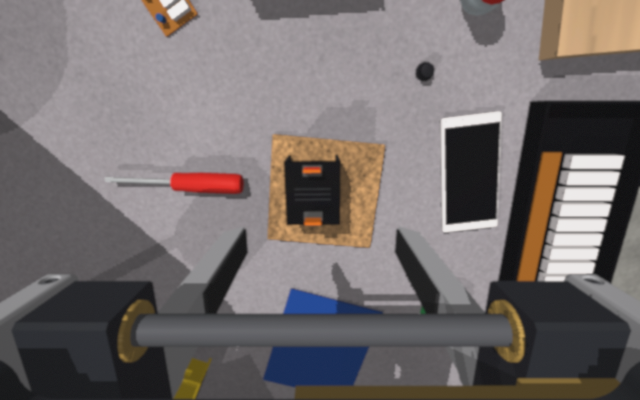

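The wrist view shows the dark pod at ~(313,193) on cork, with orange tabs at ~(312,170) and ~(313,218), so the tabs lie along world y. The screwdriver handle ends at (242,183). The blue mat is below the pod and the yellow pod is at (190,380). Next I'll locate the tabs by colour and confirm with a crop.

```bash
cat >> h.py <<'E'
def tabs(c,z,box):
    hsv=cv2.cvtColor(c['img'],cv2.COLOR_RGB2HSV); m=cv2.inRange(hsv,(5,150,120),(20,255,255)); M=np.zeros_like(m); x,y,w,h=box; M[y:y+h,x:x+w]=m[y:y+h,x:x+w]
    n,l,s,ce=cv2.connectedComponentsWithStats(M); out=[]
    for i in range(1,n):
        if s[i,4]>25: out.append((s[i].tolist(),np.round(ray(c,s[i,0]+(s[i,2]-1)/2,s[i,1]+(s[i,3]-1)/2,z),1)))
    return out
E
python3 - <<'E'
from h import *
c=snap('wrist'); save(c,'w1.png',(255,120,140,140),4)
for t in tabs(c,72,(285,150,60,85)): print(t)
print(proj(c,[550,-25,6]),ray(c,242,183,15))
E
```

```text
([302, 168, 19, 6, 97], array([539.9,  19. ,  72. ]))
([304, 218, 18, 8, 134], array([541.1, -37.3,  72. ]))
[320.73106877 194.431682  ] [452.34387521  -7.81904433  15.        ]
```

View pics/w1.png

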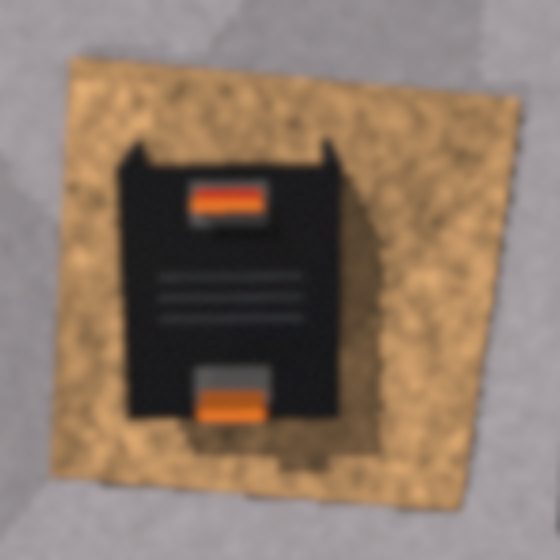

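The crop confirms it: black pod and cover on the cork. The bright top faces of the tabs are at about (312,171) and (312.8,223.7). They are 58 mm apart as expected, with the centre at (541,−10.6) and yaw ~+1°. I'll move above it and turn the jaws across the tabs.

Request:
{"op": "send_rows", "data": {
  "series": [
    [[1,-2,-2,10,8.5],[1,-4,-4,20,17],[1,-6,-6,30,25.5],[1,-8,-8,40,34],[1,-10,-9,50,42.5],[1,-10.5,-9,60,51],[1,-10.5,-9,70,59.5],[1,-10.5,-9,80,68],[1,-10.5,-9,80,76.5],[1,-10.5,-9,80,85]]
  ],
  "newtons": 15
}}

```text
clock: 2.4
eef_pos: [540.9, -10.5, 133.1]
eef_rot: [-3.141, 0.001, 0.081]
wrist_force: [-0.7, 0.0, 0.5]
finger_gap: 94.3
```

Request:
{"op": "send_rows", "data": {
  "series": [
    [[1,0,0,0,4],[1,0,0,0,4],[1,0,0,0,4]]
  ]
}}

```text
clock: 2.7
eef_pos: [541.0, -10.5, 133.4]
eef_rot: [-3.142, -0.0, 0.02]
wrist_force: [-0.3, -0.4, 0.5]
finger_gap: 93.9
```

```bash
python3 - <<'E'
from h import *
c=snap('wrist'); s=manip.read_state(); print(s['eef_pos'],s['eef_rot'])
save(c,'w2.png')
for t in tabs(c,72,(150,0,340,380)): print(t)
E
```

```text
[540.99966392 -10.4951171  133.45844056] [-3.14157978e+00 -2.44243814e-06  1.96777078e-02]
([353, 201, 8, 25, 149], array([541.6, -39.1,  72. ]))
([282, 202, 7, 23, 149], array([540.4,  18.3,  72. ]))
```

View pics/w2.png

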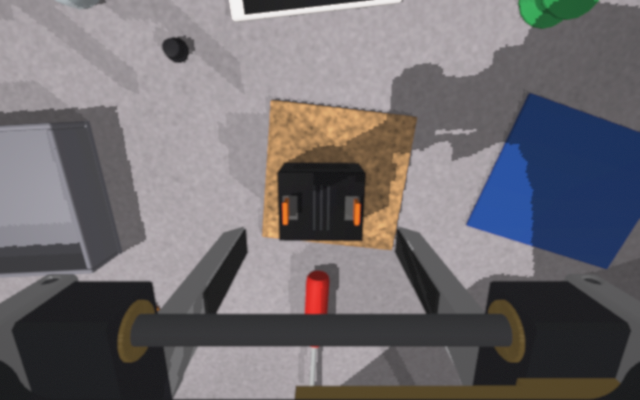

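The view shows the tabs straddled symmetrically, at px (285,213) and (357,213). The centre is (541,−10.4), under the TCP. Descend and squeeze.

Request:
{"op": "send_rows", "data": {
  "series": [
    [[1,0,0,25,0],[1,0,0,50,0],[1,0,0,62,0],[1,0,0,66,0],[1,0,0,66,0],[0,0,0,66,0],[0,0,0,66,0],[0,0,0,66,0],[0,0,0,66,0],[0,0,0,66,0]]
  ],
  "newtons": 15
}}

```text
clock: 3.75
eef_pos: [541.1, -10.5, 67.7]
eef_rot: [3.142, -0.0, 0.017]
wrist_force: [-0.8, -0.5, 2.5]
finger_gap: 57.9
```

Request:
{"op": "send_rows", "data": {
  "series": [
    [[0,0,0,0,0],[0,0,0,0,0],[0,0,0,0,0],[0,0,0,0,0]]
  ]
}}

```text
clock: 4.15
eef_pos: [541.2, -10.5, 67.8]
eef_rot: [3.142, -0.0, 0.017]
wrist_force: [-2.0, 0.2, 5.5]
finger_gap: 49.5
```

The gap of 49.5 mm means both tabs are fully in. Lift straight up.

Request:
{"op": "send_rows", "data": {
  "series": [
    [[0,0,0,-3,0],[0,0,0,-8,0],[0,0,0,-14,0],[0,0,0,-22,0],[0,0,0,-32,0],[0,0,0,-44,0],[0,0,0,-58,0],[0,0,0,-70,0],[0,0,0,-80,0],[0,0,0,-80,0]]
  ]
}}

```text
clock: 5.15
eef_pos: [541.6, -10.5, 149.1]
eef_rot: [3.141, -0.002, 0.017]
wrist_force: [0.9, 0.4, -1.1]
finger_gap: 49.4
```

```bash
python3 - <<'E'
from h import *
a=snap('side'); b=snap('scene')
A=cv2.resize(a['img'][90:300,220:440],None,fx=1.8,fy=1.8);B=cv2.resize(b['img'][100:310,260:480],None,fx=1.8,fy=1.8)
cv2.imwrite('pics/l.png',np.hstack([A,B])[:,:,::-1])
E
```

```text
(no output)
```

View pics/l.png

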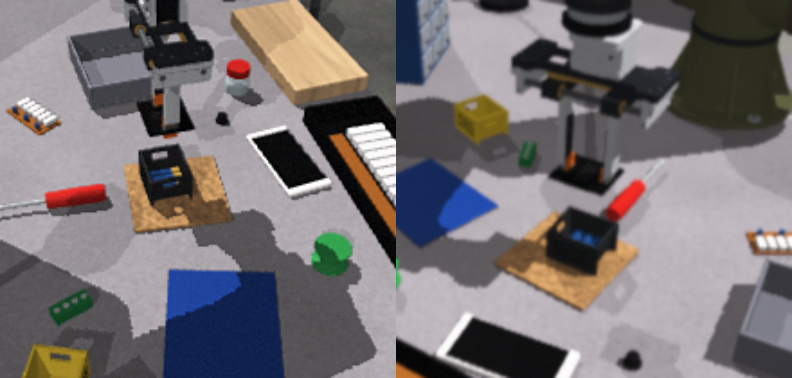

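The cover hangs in the fingers, and the pod still stands on the cork with the blue cells in it. Carry it to the blue mat.

Request:
{"op": "send_rows", "data": {
  "series": [
    [[0,0,20,0,0],[0,1,55,0,0],[0,2,95,0,0],[0,3,135,0,0],[0,4,175,0,0],[0,4,210,0,0],[0,4,235,0,0],[0,4,248,0,0],[0,4,252,0,0],[0,4,252,0,0]]
  ]
}}

```text
clock: 6.25
eef_pos: [549.3, -261.9, 147.0]
eef_rot: [-3.141, 0.001, 0.018]
wrist_force: [0.2, -0.4, -0.7]
finger_gap: 50.0
```

Request:
{"op": "send_rows", "data": {
  "series": [
    [[0,0,0,30,0],[0,0,0,60,0],[0,0,0,85,0],[0,0,0,100,0],[0,0,0,107,0],[0,0,0,110,0],[0,0,0,112,0],[0,0,0,113,0],[0,0,0,114,0],[0,0,0,114,0]]
  ]
}}

```text
clock: 7.25
eef_pos: [549.5, -262.5, 33.8]
eef_rot: [3.141, -0.0, 0.017]
wrist_force: [-0.1, -0.3, -0.0]
finger_gap: 49.7
```

Request:
{"op": "send_rows", "data": {
  "series": [
    [[0,0,0,1,0],[0,0,0,1.5,0],[0,0,0,1.5,0]]
  ]
}}

```text
clock: 7.55
eef_pos: [549.9, -262.5, 33.5]
eef_rot: [3.141, -0.001, 0.017]
wrist_force: [-4.1, 4.0, 13.6]
finger_gap: 49.7
```

Contact (13.6 N up), so it is standing on the mat. Release slowly and rise.

Request:
{"op": "send_rows", "data": {
  "series": [
    [[0.6,0,0,-1,0],[0.7,0,0,-1,0],[0.8,0,0,-1,0],[1,0,0,-1,0],[1,0,0,-1,0],[1,0,0,-10,0],[1,0,0,-40,0],[1,0,0,-80,0],[1,0,0,-120,0],[1,0,0,-120,0]]
  ]
}}

```text
clock: 8.55
eef_pos: [551.3, -263.4, 158.5]
eef_rot: [3.137, -0.008, 0.018]
wrist_force: [-0.1, 0.2, 0.1]
finger_gap: 93.7
```

```bash
python3 - <<'E'
from h import *
c=snap('wrist'); s=manip.read_state(); print(s['eef_pos'],s['eef_rot'])
for t in tabs(c,38,(100,0,440,380)): print(t)
E
```

```text
[ 550.34550025 -262.87861467  155.27792436] [ 3.13891565 -0.00464963  0.0175259 ]
([288, 186, 6, 21, 102], array([ 549.4, -233.9,   38. ]))
([346, 186, 6, 21, 111], array([ 550.3, -291.4,   38. ]))
```

Request:
{"op": "send_rows", "data": {
  "series": [
    [[1,-1,-25,0,-8.5],[1,-2,-60,0,-17],[1,-2.5,-95,0,-25.5],[1,-3,-130,0,-34],[1,-3.5,-165,0,-42.5],[1,-4,-200,0,-51],[1,-5,-230,0,-59.5],[1,-5,-247,0,-68],[1,-5,-252.5,0,-76.5],[1,-5,-252.5,0,-85]]
  ]
}}

```text
clock: 9.6
eef_pos: [539.4, -9.0, 151.1]
eef_rot: [-3.14, -0.0, 1.508]
wrist_force: [-0.8, 0.5, -0.3]
finger_gap: 93.7
```

Request:
{"op": "send_rows", "data": {
  "series": [
    [[1,0,0,10,-5],[1,0,0,20,-5],[1,0,0,20,-5],[1,0,0,20,-5]]
  ]
}}

```text
clock: 10.0
eef_pos: [539.8, -10.1, 131.6]
eef_rot: [-3.141, -0.0, 1.586]
wrist_force: [-0.1, -0.3, 0.9]
finger_gap: 93.9
```

```bash
python3 - <<'E'
from h import *
c=snap('wrist'); s=manip.read_state(); print(s['eef_pos'],s['eef_rot'])
save(c,'w3.png',(160,60,320,200),2.5)
E
```

```text
[539.97388598 -10.08745553 131.96810695] [-3.14133190e+00 -3.23533538e-05  1.58641581e+00]
```

View pics/w3.png

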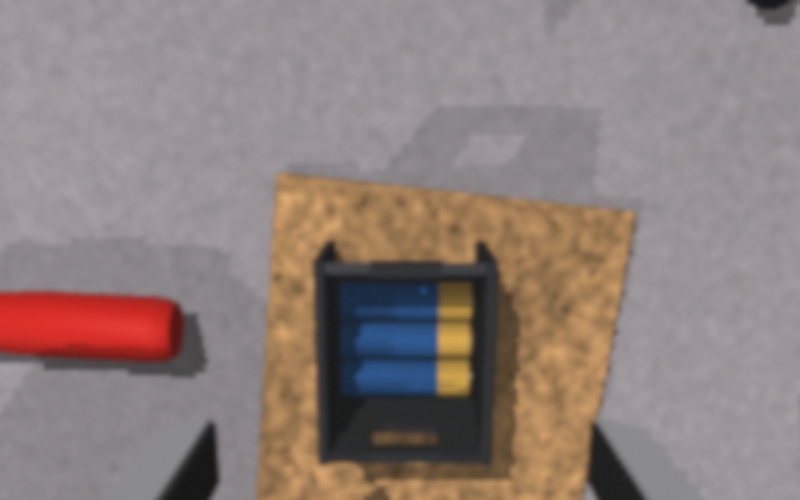

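The mouth is at crop (318–497, 268–462), centred under the tool. The cells lie along x inside, and the screwdriver handle is clear of the finger. Descend and pinch the upper part of the long walls.

Request:
{"op": "send_rows", "data": {
  "series": [
    [[1,0,1,25,0],[1,0,1,55,0],[1,0,1,80,0],[1,0,1,90,0],[1,0,1,92,0],[0,0,1,92,0],[0,0,1,92,0],[0,0,1,92,0],[0,0,1,92,0],[0,0,1,92,0]]
  ],
  "newtons": 20
}}

```text
clock: 11.05
eef_pos: [541.2, -10.0, 40.5]
eef_rot: [3.141, 0.0, 1.588]
wrist_force: [0.2, 0.6, 4.7]
finger_gap: 61.9
```

Request:
{"op": "send_rows", "data": {
  "series": [
    [[0,0,0,0,0],[0,0,0,0,0],[0,0,0,-5,0],[0,0,0,-15,0],[0,0,0,-35,0],[0,0,0,-60,0],[0,0,0,-90,0],[0,0,0,-110,0],[0,0,0,-120,0],[0,0,0,-120,0]]
  ]
}}

```text
clock: 12.05
eef_pos: [541.4, -10.0, 161.2]
eef_rot: [3.14, 0.0, 1.588]
wrist_force: [-0.2, 0.1, -2.4]
finger_gap: 61.6
```

```bash
python3 - <<'E'
from h import *
s=manip.read_state(); print(s['eef_pos'],s['wrist_force'],s['finger_gap'])
c=snap('wrist')
for t in ['cell_tray']:
    for d in manip.silhouettes(t,c): print(d['conf'],d['rect'])
a=snap('side'); b=snap('scene')
A=cv2.resize(a['img'][80:250,220:440],None,fx=1.8,fy=1.8);B=cv2.resize(b['img'][90:260,260:480],None,fx=1.8,fy=1.8)
C=cv2.resize(c['img'],(480,300))
W=np.zeros((306+300,792,3),np.uint8); W[:306]=np.hstack([A,B]); W[306:606,:480]=C
cv2.imwrite('pics/p.png',W[:600,:,::-1])
E
```

```text
[541.35833342 -10.01214244 161.15109049] [-0.1679509   0.12683476 -2.35622843] 61.59081211653673
```

View pics/p.png

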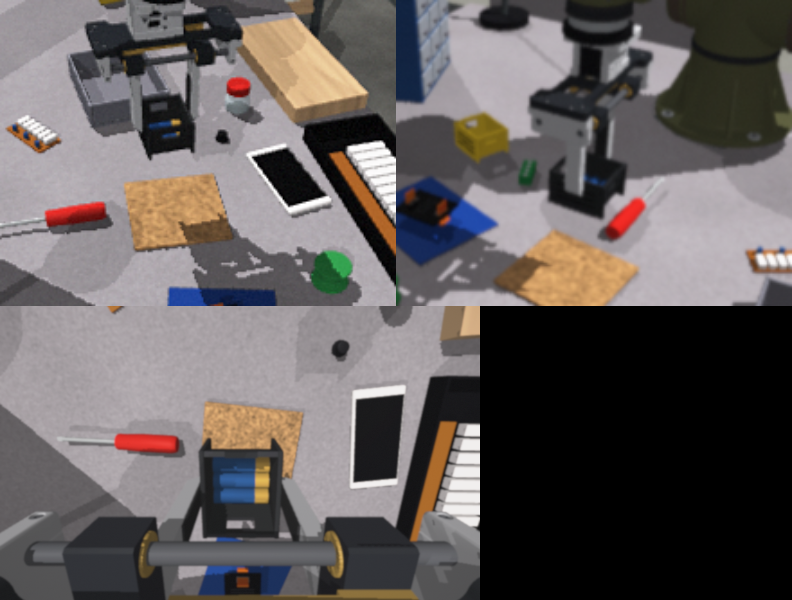

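The pod is held upright with its cells (2.4 N load), and the cover stands on the blue mat. Move toward the tray and measure its near wall from the wrist.

Request:
{"op": "send_rows", "data": {
  "series": [
    [[0,15,0,0,0],[0,35,0,0,0],[0,60,0,0,0],[0,85,0,0,0],[0,105,0,0,0],[0,117,0,0,0],[0,120,0,0,0],[0,120,0,0,0]]
  ]
}}

```text
clock: 13.05
eef_pos: [538.8, 110.1, 159.7]
eef_rot: [-3.141, 0.0, 1.589]
wrist_force: [0.1, 0.2, -2.3]
finger_gap: 62.0
```

```bash
python3 - <<'E'
from h import *
s=manip.read_state(); print(s['eef_pos'],s['wrist_force'],s['finger_gap'])
c=snap('wrist')
for d in manip.silhouettes('cell_tray',c): print(d['conf'],d['rect'])
for y in (190,200,210,220,240): print(y,[np.round(proj(c,[x,y,45])) .tolist() for x in (470,540,610)])
im=c['img'].copy()
cv2.imwrite('pics/t.png',cv2.resize(im[:260,100:560],None,fx=1.7,fy=1.7)[:,:,::-1])
E
```

```text
[538.76809186 110.08455718 159.6678408 ] [ 0.0666151   0.22650249 -2.2746463 ] 61.967390611544
0.8 [230.6, 0.0, 170.3, 91.0]
0.24 [280.9, 237.6, 76.4, 22.5]
190 [[246.0, 108.0], [324.0, 110.0], [401.0, 111.0]]
200 [[245.0, 96.0], [324.0, 98.0], [403.0, 99.0]]
210 [[245.0, 84.0], [324.0, 86.0], [404.0, 87.0]]
220 [[244.0, 72.0], [324.0, 74.0], [405.0, 75.0]]
240 [[243.0, 47.0], [325.0, 49.0], [407.0, 50.0]]
```

View pics/t.png

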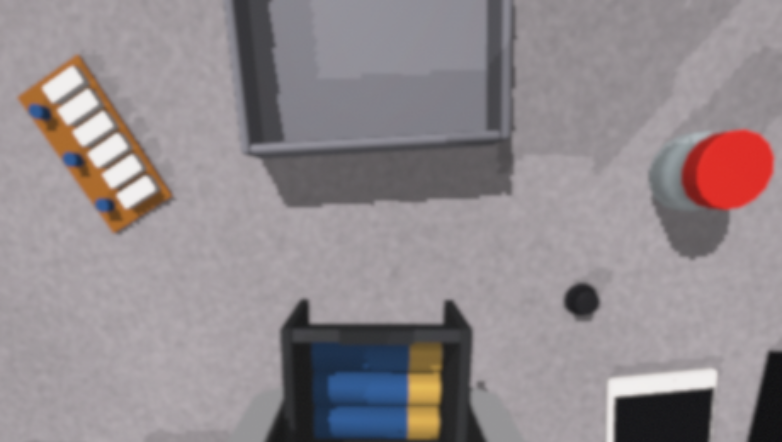

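The tray's near wall top outer edge runs from px (246.5,91) to (401,81), which is world (471,204)–(608,214.5), yaw +4.4°. The tool can't tilt, so I'll let the pod pivot between the pads. I'll push its lower front edge against the tray wall's top edge and follow an arc. First, get square to the wall.

Request:
{"op": "send_rows", "data": {
  "series": [
    [[0,12,1,15,-0.7],[0,27,2,35,-1.4],[0,42,4,60,-2.1],[0,52,5,80,-2.8],[0,54,5,89,-3.4],[0,54,5,91,-3.4],[0,54,5,91,-3.4],[0,54,5,91,-3.4]]
  ]
}}

```text
clock: 13.95
eef_pos: [543.5, 163.7, 69.9]
eef_rot: [3.14, -0.0, 1.647]
wrist_force: [0.2, 0.6, -3.1]
finger_gap: 62.0
```

```bash
python3 - <<'E'
from h import *
s=manip.read_state(); print(s['eef_pos'],s['eef_rot'],s['wrist_force'])
a=snap('side')
cv2.imwrite('pics/a.png',cv2.resize(a['img'][70:190,220:380],None,fx=4,fy=4,interpolation=2)[:,:,::-1])
E
```

```text
[543.47157177 163.72212753  69.88159386] [ 3.14010006e+00 -2.04230475e-04  1.64685432e+00] [ 0.21382307  0.61384289 -3.05918898]
```

Request:
{"op": "send_rows", "data": {
  "series": [
    [[0,6,0,1,0],[0,10,0,1,0],[0,14,0,-2,0],[0,18,0,-6,0],[0,23,0,-10,0],[0,28,0,-13,0],[0,33,0,-15,0],[0,39,0,-16,0],[0,39,0,-16,0]]
  ]
}}

```text
clock: 14.9
eef_pos: [540.0, 203.1, 85.3]
eef_rot: [3.141, 0.001, 1.648]
wrist_force: [-0.8, -4.2, 0.9]
finger_gap: 61.9
```

```bash
python3 - <<'E'
from h import *
s=manip.read_state(); print(s['eef_pos'],s['eef_rot'],s['wrist_force'],s['finger_gap'])
a=snap('side');b=snap('scene');w=snap('wrist')
A=cv2.resize(a['img'][70:190,220:380],None,fx=2.4,fy=2.4,interpolation=2);B=cv2.resize(b['img'][160:320,400:560],None,fx=2.4,fy=2.4,interpolation=2)[:288]
C=w['img'][100:400,120:520]
W=np.zeros((588,784,3),np.uint8);W[:288,:384]=A;W[:288,384:768]=B;W[288:588,:400]=C
cv2.imwrite('pics/a.png',W[:,:,::-1])
E
```

```text
[539.96978931 203.14109455  85.30707223] [3.14130820e+00 7.64578991e-04 1.64810518e+00] [-0.76646807 -4.23218907  0.8876992 ] 61.92197752442958
```

View pics/a.png

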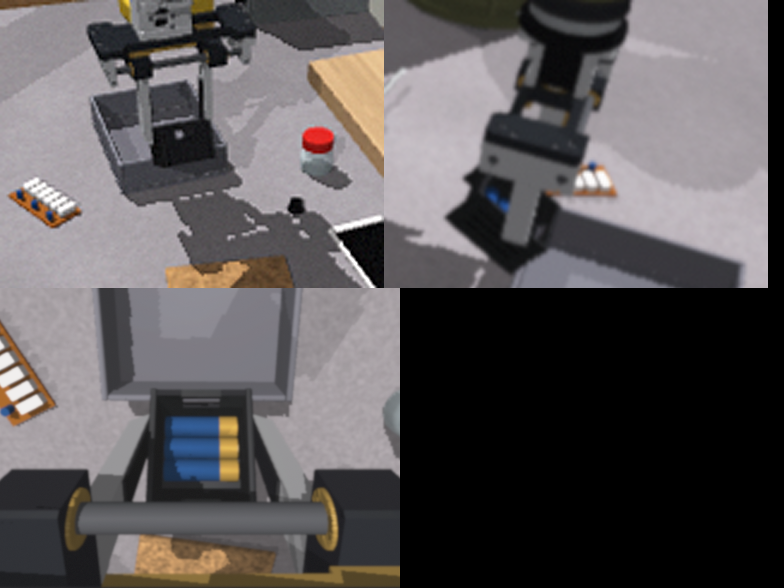

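The pod has pivoted ~40° forward with the cells still in, resting on the tray wall. Continue the arc to past 100°.

Request:
{"op": "send_rows", "data": {
  "series": [
    [[0,5,0,-1.5,0],[0,11,0,-1,0],[0,17,0,0,0],[0,23,0,2,0],[0,28,0,5,0],[0,33,0,8.5,0],[0,37,0,12,0],[0,41,0,16.5,0],[0,44,0,21,0],[0,44,0,21,0]]
  ]
}}

```text
clock: 16.05
eef_pos: [537.0, 248.1, 65.0]
eef_rot: [3.14, -0.002, 1.648]
wrist_force: [-1.5, 3.2, 6.7]
finger_gap: 61.8
```

```bash
cat > look.py <<'E'
from h import *
import sys
s=manip.read_state(); print(s['clock'],s['eef_pos'],s['eef_rot'],s['wrist_force'],s['finger_gap'])
a=snap('side');b=snap('scene');w=snap('wrist')
for n,c in (('side',a),('scene',b),('wrist',w)):
    for t in ('cell_a','battery_pod'):
        print(n,t,[(round(d['conf'],2),np.round(d['rect']).tolist()) for d in manip.find_in(t,c) if d['conf']>.3])
A=cv2.resize(a['img'][70:190,220:380],None,fx=2.4,fy=2.4,interpolation=2);B=cv2.resize(b['img'][160:320,400:560],None,fx=2.4,fy=2.4,interpolation=2)[:288]
C=w['img'][100:400,120:520]
W=np.zeros((588,784,3),np.uint8);W[:288,:384]=A;W[:288,384:768]=B;W[288:588,:400]=C
W[288:588,400:784]=cv2.resize(b['img'],(384,300))
cv2.imwrite('pics/'+sys.argv[1],W[:,:,::-1])
E
python3 look.py b.png
```

```text
16.05 [537.01763276 248.14234891  65.01899668] [ 3.13952130e+00 -1.89922523e-03  1.64798000e+00] [-1.54607411  3.20652112  6.69448064] 61.823871568207124
side cell_a []
side battery_pod [(0.83, [227.0, 276.0, 47.0, 51.0]), (0.81, [281.0, 104.0, 25.0, 32.0])]
scene cell_a []
scene battery_pod [(0.97, [456.0, 228.0, 18.0, 48.0]), (0.89, [296.0, 153.0, 27.0, 26.0]), (0.4, [447.0, 256.0, 105.0, 77.0]), (0.32, [318.0, 217.0, 78.0, 54.0])]
wrist cell_a [(0.61, [282.0, 271.0, 78.0, 15.0]), (0.59, [276.0, 288.0, 88.0, 22.0])]
wrist battery_pod [(0.83, [254.0, 231.0, 135.0, 157.0])]
```

Request:
{"op": "send_rows", "data": {
  "series": [
    [[0,5,0,-3,0],[0,12,0,-6,0],[0,18,0,-8,0],[0,20,0,-8,0],[0,20,0,-8,0],[0,20,0,-8,0],[0,20,0,-8,0]]
  ]
}}

```text
clock: 17.2
eef_pos: [535.0, 266.5, 71.8]
eef_rot: [-3.141, 0.0, 1.647]
wrist_force: [-0.6, 0.1, -1.3]
finger_gap: 61.9
```

```bash
python3 look.py c.png
```

```text
17.2 [535.02252265 266.53308954  71.79631493] [-3.14132086e+00  1.21905899e-04  1.64734066e+00] [-0.62753769  0.1351689  -1.25306861] 61.93249181352274
side cell_a []
side battery_pod [(0.85, [229.0, 281.0, 43.0, 49.0]), (0.77, [277.0, 98.0, 25.0, 32.0])]
scene cell_a [(0.66, [530.0, 297.0, 11.0, 18.0]), (0.61, [459.0, 272.0, 9.0, 16.0])]
scene battery_pod [(0.74, [298.0, 150.0, 25.0, 30.0]), (0.64, [465.0, 226.0, 22.0, 56.0])]
wrist cell_a [(0.93, [301.0, 247.0, 39.0, 19.0]), (0.83, [286.0, 70.0, 73.0, 20.0]), (0.66, [294.0, 188.0, 62.0, 21.0])]
wrist battery_pod [(0.66, [253.0, 231.0, 136.0, 155.0]), (0.33, [205.0, 49.0, 226.0, 224.0])]
```

View pics/c.png

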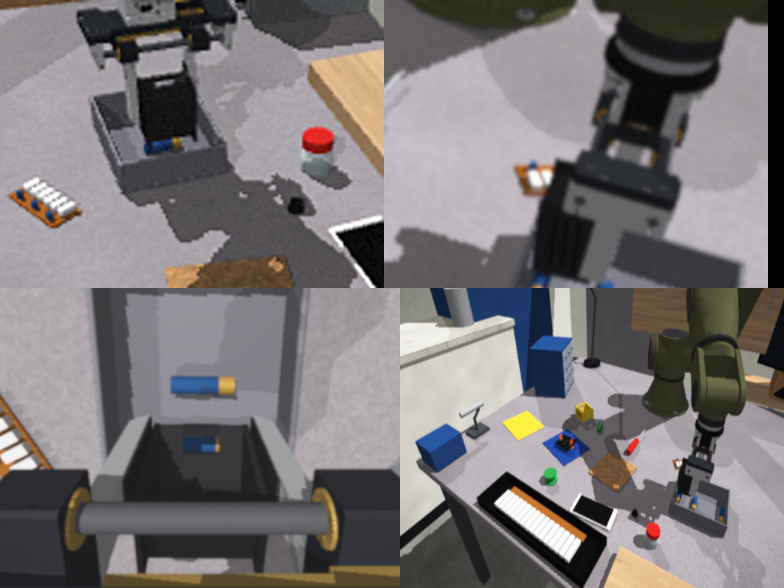

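The pod is tipped ~95–100° over the tray. One cell lies forward in the tray and one is near the near wall, seen under the pod. The third isn't clear: it could be in the pod or on the tray floor. I'll triangulate to check.

```bash
cat > cells.py <<'E'
from h import *
s=manip.read_state(); print(s['clock'],s['eef_pos'],s['wrist_force'])
for n in ('side','scene','wrist'):
    c=snap(n); hsv=cv2.cvtColor(c['img'],cv2.COLOR_RGB2HSV)
    for nm,lo,hi in (('blue',(100,130,30),(118,255,255)),('brass',(17,120,60),(30,255,255))):
        k,l,st,ce=cv2.connectedComponentsWithStats(cv2.inRange(hsv,lo,hi))
        for i in range(1,k):
            p=ray(c,*ce[i],12)
            if st[i,4]>8 and abs(p[0]-535)<90 and abs(p[1]-290)<120: print(n,nm,st[i].tolist(),np.round(p[:2]))
    print(n,[(round(d['conf'],2),np.round(d['rect']).tolist(),np.round(ray(c,d['rect'][0]+d['rect'][2]/2,d['rect'][1]+d['rect'][3]/2,12)[:2]).tolist()) for d in manip.find_in('cell_a',c) if d['conf']>.25])
E
python3 cells.py
```

```text
17.65 [535.06463843 266.74217124  71.95054757] [ 0.21319795  0.71643214 -1.4337659 ]
side blue [280, 128, 12, 6, 50] [530. 282.]
side brass [292, 127, 3, 5, 13] [555. 286.]
side [(0.58, [308.0, 237.0, 66.0, 68.0], [543.0, -272.0]), (0.55, [281.0, 129.0, 12.0, 7.0], [531.0, 268.0])]
scene blue [462, 273, 6, 6, 28] [532. 228.]
scene blue [487, 277, 9, 12, 64] [523. 280.]
scene blue [533, 292, 8, 13, 80] [516. 366.]
scene brass [459, 279, 7, 7, 33] [553. 229.]
scene brass [485, 289, 8, 7, 35] [550. 281.]
scene brass [532, 305, 8, 8, 46] [545. 368.]
scene [(0.72, [387.0, 294.0, 11.0, 11.0], [673.0, 126.0]), (0.58, [531.0, 295.0, 8.0, 18.0], [536.0, 365.0]), (0.43, [460.0, 273.0, 7.0, 15.0], [548.0, 231.0])]
wrist blue [290, 70, 51, 19, 962] [523. 367.]
wrist blue [291, 189, 47, 17, 739] [529. 280.]
wrist blue [304, 249, 30, 15, 402] [536. 229.]
wrist brass [343, 69, 16, 21, 318] [548. 369.]
wrist brass [340, 189, 15, 18, 245] [554. 282.]
wrist brass [337, 250, 3, 14, 32] [552. 230.]
wrist [(0.88, [301.0, 245.0, 39.0, 18.0], [538.0, 231.0]), (0.79, [286.0, 66.0, 74.0, 24.0], [529.0, 368.0])]
```

All three cells agree across scene and wrist at about y = 367, 281 and 229 on the tray floor. Now pivot the empty pod back by pressing the lower half of its bottom against the near wall's inner top edge, reversing the arc.

Request:
{"op": "send_rows", "data": {
  "series": [
    [[0,-3,0,7,0],[0,-8,0,13,0],[0,-16,0,13.5,0],[0,-19,0,9,0],[0,-22,0,4,0],[0,-27,0,-1,0],[0,-32.5,0,-5,0],[0,-39,0,-8,0],[0,-45.5,0,-10,0],[0,-45.5,0,-10,0]]
  ]
}}

```text
clock: 18.95
eef_pos: [538.8, 220.4, 82.1]
eef_rot: [3.141, 0.0, 1.647]
wrist_force: [0.2, -0.3, -2.1]
finger_gap: 61.8
```

```bash
python3 look.py d.png
```

```text
18.95 [538.75959337 220.3896011   82.08435402] [3.14141710e+00 1.15369516e-04 1.64656135e+00] [ 0.16149474 -0.34875839 -2.06936526] 61.83009502087402
side cell_a []
side battery_pod [(0.8, [230.0, 278.0, 42.0, 50.0]), (0.75, [285.0, 105.0, 21.0, 30.0])]
scene cell_a [(0.7, [482.0, 275.0, 16.0, 19.0]), (0.59, [531.0, 294.0, 12.0, 20.0])]
scene battery_pod [(0.86, [445.0, 229.0, 30.0, 38.0]), (0.69, [294.0, 153.0, 29.0, 25.0]), (0.42, [380.0, 190.0, 28.0, 33.0])]
wrist cell_a [(0.9, [289.0, 125.0, 68.0, 23.0]), (0.65, [286.0, 0.0, 74.0, 21.0]), (0.56, [289.0, 192.0, 62.0, 16.0])]
wrist battery_pod [(0.87, [250.0, 210.0, 141.0, 160.0]), (0.42, [71.0, 146.0, 108.0, 112.0])]
```

```bash
cat > tilt.py <<'E'
from h import *
def corners(T,yaw,t,off=(0,36)):
    q=np.array([[x,y-off[0],z-off[1]] for x in(-31,31) for y in(-37,37) for z in(0,46)],float)
    Rm=R.from_euler('z',yaw).as_matrix()@R.from_euler('x',-t,degrees=True).as_matrix()
    return q@Rm.T+T
s=manip.read_state(); T=s['eef_pos']+[0,0,2]; yaw=s['eef_rot'][2]-np.pi/2
print(s['eef_pos'],s['wrist_force'])
for n in('scene','side','wrist'):
    c=snap(n); near=proj(c,T)
    ds=[d for d in manip.silhouettes('battery_pod',c) if np.hypot(d['rect'][0]+d['rect'][2]/2-near[0],d['rect'][1]+d['rect'][3]/2-near[1])<60]
    if not ds: print(n,'none'); continue
    m=ds[0]['pixels']; res=[]
    for t in range(-30,131,5):
        k=np.zeros((400,640),np.uint8); p=np.array([proj(c,q) for q in corners(T,yaw,t)])
        cv2.fillConvexPoly(k,cv2.convexHull(np.round(p).astype(np.int32)),1)
        res.append(((k.astype(bool)&m).sum()/(k.astype(bool)|m).sum(),t))
    print(n,ds[0]['rect'],[(round(a,2),t) for a,t in sorted(res)[::-1][:5]])
E
python3 tilt.py
```

```text
[538.46404604 221.52568468  81.84898945] [ 0.04459484  0.05505065 -0.9936869 ]
scene [447.0, 233.4, 27.9, 32.2] [(np.float64(0.39), 75), (np.float64(0.39), 70), (np.float64(0.39), 65), (np.float64(0.39), 80), (np.float64(0.38), 60)]
side [280.0, 101.6, 27.2, 32.1] [(np.float64(0.76), 130), (np.float64(0.74), 125), (np.float64(0.72), 120), (np.float64(0.7), 115), (np.float64(0.68), 110)]
wrist [252.5, 210.1, 138.2, 161.5] [(np.float64(0.81), 125), (np.float64(0.76), 130), (np.float64(0.74), 120), (np.float64(0.66), 90), (np.float64(0.66), 95)]
```

View pics/d.png

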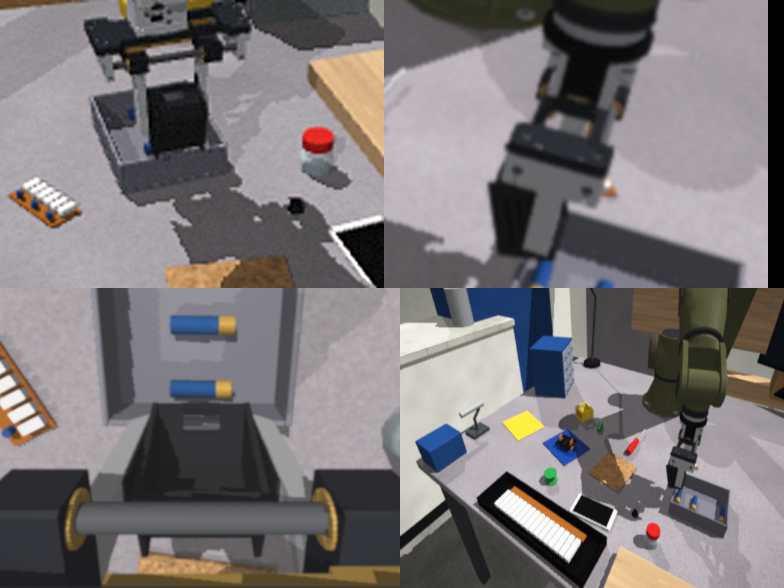

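The pod now looks over-rotated (~120–125° by silhouette fit), so the wall caught it above the pivot instead of returning it. The three cells are in the tray. New plan: carry it to the cork pad and drag it back with a low grip until it stands on its end. Then regrip near the upper end and press it down upright.

Request:
{"op": "send_rows", "data": {
  "series": [
    [[0,0,0,-25,0],[0,-5,0,-50,0],[0,-30,-1,-55,0],[0,-65,-2,-55,0],[0,-100,-3,-55,0],[0,-135,-4,-55,0],[0,-170,-5,-55,0],[0,-205,-6,-55,0],[0,-225,-6,-55,0],[0,-232,-6,-55,0]]
  ]
}}

```text
clock: 20.7
eef_pos: [550.4, -12.1, 137.0]
eef_rot: [3.141, 0.0, 1.646]
wrist_force: [0.1, 0.5, -1.9]
finger_gap: 62.1
```

```bash
cat > tilt2.py <<'E'
from h import *
from tilt import corners
import itertools
# joint fit over cameras
def fit(T,yaw,ts,oys,ozs,names=('side','wrist','scene')):
    data=[]
    for n in names:
        c=snap(n); near=proj(c,T)
        ds=[d for d in manip.silhouettes('battery_pod',c) if np.hypot(d['rect'][0]+d['rect'][2]/2-near[0],d['rect'][1]+d['rect'][3]/2-near[1])<60]
        if ds: data.append((n,c,ds[0]['pixels'])); print(n,np.round(ds[0]['rect']),round(ds[0]['conf'],2))
    res=[]
    for t,oy,oz in itertools.product(ts,oys,ozs):
        v=[]
        for n,c,m in data:
            k=np.zeros((400,640),np.uint8); p=np.array([proj(c,q) for q in corners(T,yaw,t,(oy,oz))])
            cv2.fillConvexPoly(k,cv2.convexHull(np.round(p).astype(np.int32)),1); k=k.astype(bool)
            v.append((k&m).sum()/(k|m).sum())
        res.append((np.mean(v),t,oy,oz,np.round(v,2).tolist()))
    for r in sorted(res,key=lambda r:-r[0])[:6]: print(r)
if __name__=='__main__':
    s=manip.read_state(); print(s['clock'],s['eef_pos'],s['wrist_force'],s['finger_gap'])
    fit(s['eef_pos']+[0,0,2],s['eef_rot'][2]-np.pi/2,range(-10,186,5),(-8,0,8),(28,36,42))
E
sed -i 's/^s=manip.read_state.*$/if __name__!="__main__": raise SystemExit/' tilt.py
python3 - <<'E'
t=open('tilt.py').read().split('if __name__')[0]; open('tilt.py','w').write(t)
E
python3 tilt2.py
```

```text
20.7 [550.38431798 -12.10355828 137.00867203] [ 0.14123713  0.46165692 -1.86565941] 62.10501038805987
wrist [250. 211. 140. 158.] 0.97
scene [340. 173.  34.  36.] 0.86
(np.float64(0.5944555201429543), 130, -8, 36, [0.79, 0.4])
(np.float64(0.5925794186189133), 105, -8, 28, [0.81, 0.38])
(np.float64(0.5904397300230633), 135, -8, 36, [0.76, 0.42])
(np.float64(0.5813300940433006), 130, 0, 36, [0.77, 0.39])
(np.float64(0.5803155178155178), 110, -8, 28, [0.79, 0.37])
(np.float64(0.5786384798999594), 115, 0, 28, [0.79, 0.36])
```

```bash
cat > tilt3.py <<'E'
from h import *
from tilt import corners
import itertools
s=manip.read_state(); T=s['eef_pos']+[0,0,2]; yaw=s['eef_rot'][2]-np.pi/2
print(s['clock'],s['eef_pos'],s['wrist_force'],s['finger_gap'])
D=[]
for n in('wrist','scene','side'):
    c=snap(n); near=proj(c,T)
    ds=[]
    for t in('battery_pod',):
        for d in manip.silhouettes(t,c):
            r=d['rect']
            if np.hypot(r[0]+r[2]/2-near[0],r[1]+r[3]/2-near[1])<(90 if n=='wrist' else 35): ds.append(d)
    if ds:
        ys,xs=np.nonzero(ds[0]['pixels']); b=np.array([xs.min(),ys.min(),xs.max(),ys.max()]); D.append((n,c,b)); print(n,near.round(),b,round(ds[0]['conf'],2))
    hsv=cv2.cvtColor(c['img'],cv2.COLOR_RGB2HSV)
res=[]
for t,oy,oz in itertools.product(range(-20,186,5),range(-24,25,6),range(10,47,6)):
    e=[]
    for n,c,b in D:
        p=np.array([proj(c,q) for q in corners(T,yaw,t,(oy,oz))]); k=np.r_[p.min(0),p.max(0)]
        sc={'wrist':1.6,'scene':.45,'side':.45}[n]  # px per mm
        e.append(np.abs(k-b)/sc)
    res.append((np.mean(e),t,oy,oz,np.round(np.mean(e,1)).tolist()))
for r in sorted(res,key=lambda r:r[0])[:10]: print(r)
E
python3 tilt3.py
```

```text
21.0 [550.31714368  -9.3184777  136.92918202] [ 0.0310684   0.52013262 -1.87287729] 61.712952811894056
wrist [321. 247.] [251 213 389 368] 0.71
scene [364. 197.] [339 178 375 211] 0.84
side [315. 152.] [304 132 334 168] 0.93
(np.float64(4.221961409390695), 75, 18, 34, [1.0, 7.0, 4.0])
(np.float64(4.4847978299943065), 70, 18, 34, [1.0, 8.0, 4.0])
(np.float64(4.6543745627253275), 75, 12, 34, [2.0, 7.0, 4.0])
(np.float64(4.812037589039522), 80, 18, 34, [2.0, 8.0, 5.0])
(np.float64(4.969831735603358), 80, 12, 40, [1.0, 8.0, 5.0])
(np.float64(5.094547756050673), 80, 12, 34, [2.0, 9.0, 5.0])
(np.float64(5.146450772948952), 85, 12, 40, [1.0, 10.0, 4.0])
(np.float64(5.212664284871781), 75, 12, 40, [1.0, 8.0, 6.0])
(np.float64(5.305354430457091), 65, 18, 34, [1.0, 10.0, 5.0])
(np.float64(5.44644712829113), 70, 18, 28, [3.0, 9.0, 4.0])
```

The bounding-box fit over the three cameras clears this up. The pod is at ~75° tilt (so it did come back), but it slid ~15 mm towards its +y end in the grip. I'll stand it on its end on the cork by pressing down, release it and regrip it better.

Request:
{"op": "send_rows", "data": {
  "series": [
    [[0,10,0,15,0],[0,20,0,40,0],[0,28,0,65,0],[0,29,0,85,0],[0,29,0,95,0],[0,29,0,98,0],[0,29,0,98,0]]
  ]
}}

```text
clock: 22.0
eef_pos: [548.4, 18.4, 39.3]
eef_rot: [3.141, 0.0, 1.647]
wrist_force: [0.7, -0.4, -1.9]
finger_gap: 62.4
```

Request:
{"op": "send_rows", "data": {
  "series": [
    [[0,0,0,2,0],[0,0,0,4,0],[0,0,0,6,0],[0,0,0,8,0],[0,0,0,10,0],[0,0,0,10,0]]
  ],
  "newtons": 12
}}

```text
clock: 22.6
eef_pos: [548.4, 18.8, 29.8]
eef_rot: [3.141, -0.0, 1.648]
wrist_force: [-3.8, 2.6, 7.9]
finger_gap: 61.8
```

Request:
{"op": "send_rows", "data": {
  "series": [
    [[0,0,0,1,0],[0,0,0,2,0],[0,0,0,3,0],[0,0,0,3,0]]
  ]
}}

```text
clock: 23.0
eef_pos: [548.5, 18.9, 27.1]
eef_rot: [3.141, -0.0, 1.648]
wrist_force: [-5.3, 3.4, 12.9]
finger_gap: 61.9
```

```bash
python3 tilt3.py
```

```text
23.0 [548.48573512  18.92865847  27.09485571] [-5.27425503  3.41057681 12.93948051] 61.88197296945863
wrist [321. 247.] [248 214 394 374] 0.58
scene [373. 239.] [350 226 383 252] 0.87
side [311. 179.] [301 161 328 191] 0.6
(np.float64(5.469153492508195), 75, 18, 34, [1.0, 11.0, 5.0])
(np.float64(5.547031543094949), 80, 18, 34, [1.0, 11.0, 5.0])
(np.float64(5.913219455697145), 70, 24, 28, [2.0, 12.0, 4.0])
(np.float64(5.994135400146656), 70, 24, 34, [2.0, 11.0, 4.0])
(np.float64(6.004068231387744), 65, 24, 28, [1.0, 13.0, 4.0])
(np.float64(6.026884186414644), 70, 18, 34, [2.0, 11.0, 5.0])
(np.float64(6.102950112485146), 75, 24, 34, [3.0, 11.0, 5.0])
(np.float64(6.256307669566262), 80, 24, 34, [3.0, 11.0, 5.0])
(np.float64(6.266045623664667), 75, 24, 28, [2.0, 12.0, 5.0])
(np.float64(6.294528764090626), 70, 18, 28, [3.0, 11.0, 4.0])
```

Request:
{"op": "send_rows", "data": {
  "series": [
    [[0,0,0,-1,0],[0,0,0,-1,0],[0,0,0,-1,0],[0,0,0,-1,0]]
  ],
  "newtons": 3
}}

```text
clock: 23.7
eef_pos: [548.4, 18.6, 27.2]
eef_rot: [3.141, -0.0, 1.648]
wrist_force: [1.2, 2.7, 3.8]
finger_gap: 61.8
```

```bash
python3 tilt3.py
```

```text
23.7 [548.44105464  18.58592839  27.18538855] [1.20771563 2.68616173 3.7697346 ] 61.823513235472696
wrist [321. 247.] [248 215 392 373] 0.96
scene [373. 239.] [351 227 382 252] 0.94
side [311. 179.] [301 161 328 192] 0.66
(np.float64(5.615019080209208), 80, 18, 34, [1.0, 12.0, 4.0])
(np.float64(5.815399492502636), 75, 18, 34, [1.0, 12.0, 4.0])
(np.float64(6.150325296766091), 85, 18, 34, [1.0, 13.0, 5.0])
(np.float64(6.317414571207312), 70, 18, 34, [1.0, 13.0, 5.0])
(np.float64(6.367430451778978), 90, 18, 40, [3.0, 12.0, 5.0])
(np.float64(6.469142650475635), 70, 24, 34, [2.0, 13.0, 4.0])
(np.float64(6.4731515887120485), 80, 12, 34, [4.0, 12.0, 4.0])
(np.float64(6.474213315931874), 75, 24, 28, [3.0, 13.0, 4.0])
(np.float64(6.492247011693364), 70, 24, 28, [2.0, 13.0, 4.0])
(np.float64(6.528192157277391), 90, 12, 40, [3.0, 12.0, 5.0])
```

Request:
{"op": "send_rows", "data": {
  "series": [
    [[0.72,0,0,-1,0],[0.78,0,0,-1,0],[0.85,0,0,-1,0],[1,0,0,-1,0],[1,0,0,-1,0],[1,0,0,-20,0],[1,0,0,-50,0],[1,0,0,-85,0],[1,0,0,-120,0],[1,0,0,-120,0]]
  ]
}}

```text
clock: 25.0
eef_pos: [549.9, 18.5, 151.5]
eef_rot: [3.134, 0.001, 1.648]
wrist_force: [-0.1, 0.5, -0.6]
finger_gap: 94.0
```

```bash
cat > free.py <<'E'
from h import *
from tilt import corners
import itertools
from scipy.optimize import minimize
s=manip.read_state(); yaw=s['eef_rot'][2]-np.pi/2
print(s['clock'],s['eef_pos'],s['wrist_force'],s['finger_gap'])
D=[]
for n in('wrist','scene','side'):
    c=snap(n); near=proj(c,[548,0,35])
    for d in manip.silhouettes('battery_pod',c):
        r=d['rect']
        if np.hypot(r[0]+r[2]/2-near[0],r[1]+r[3]/2-near[1])<70 and r[2]<200:
            D.append((n,c,d['pixels'])); print(n,near.round(),np.round(r),round(d['conf'],2)); break
    cv2.imwrite('pics/free_%s.png'%n,c['img'][:,:,::-1])
def iou(v,t):
    e=[]
    for n,c,m in D:
        q=corners(np.zeros(3),yaw,t,(0,0)); q[:,2]+=6-q[:,2].min(); q[:,:2]+=v-q[:,:2].mean(0)
        p=np.array([proj(c,a) for a in q]); k=np.zeros((400,640),np.uint8)
        cv2.fillConvexPoly(k,cv2.convexHull(np.round(p*16).astype(np.int32)),1,shift=4); k=k.astype(bool)
        e.append((k&m).sum()/(k|m).sum())
    return np.array(e)
for t in (0,30,60,70,80,90,100,120,150,180):
    best=max(((iou(np.array([x,y]),t).mean(),x,y) for x in range(530,571,5) for y in range(-60,61,6)))
    r=minimize(lambda v:-iou(v,t).mean(),best[1:],method='Nelder-Mead',options=dict(xatol=.3,fatol=1e-3,initial_simplex=np.array(best[1:])+[[0,0],[4,0],[0,4]]))
    print(t,round(-r.fun,3),r.x.round(1),iou(r.x,t).round(2))
E
python3 free.py
```

```text
25.0 [549.91888726  18.51397935 151.54916222] [-0.05517051  0.50372294 -0.64100753] 94.00116053846995
wrist [316. 212.] [282. 167.  74.  75.] 0.83
scene [366. 234.] [359. 211.  28.  46.] 0.61
side [313. 182.] [299. 156.  27.  33.] 0.8
0 0.644 [549.9  19.6] [0.67 0.58 0.69]
30 0.711 [548.7  12.7] [0.69 0.68 0.76]
60 0.734 [549.6  14.1] [0.66 0.7  0.85]
70 0.783 [548.1  12.6] [0.69 0.73 0.92]
80 0.823 [549.4  15.1] [0.76 0.81 0.9 ]
90 0.885 [548.7  14. ] [0.88 0.91 0.87]
100 0.868 [549.2  15.1] [0.88 0.87 0.85]
120 0.824 [549.3  11.3] [0.88 0.71 0.88]
150 0.725 [549.7  12.2] [0.67 0.66 0.85]
180 0.644 [549.9  19.6] [0.67 0.58 0.69]
```

The freed pod stands on its end at 90°, spanning y −9…37 and x centre 549. Regrip its upper end near the bottom side.

Request:
{"op": "send_rows", "data": {
  "series": [
    [[1,-6,-1,20,0],[1,-12.5,-2,45,0],[1,-12.5,-2,68,0],[1,-12.5,-2,81,0],[1,-12.5,-2,83,0],[1,-12.5,-2,83,0],[0,-12.5,-2,83,0],[0,-12.5,-2,83,0],[0,-12.5,-2,83,0],[0,-12.5,-2,83,0]]
  ],
  "newtons": 12
}}

```text
clock: 26.3
eef_pos: [547.3, 5.9, 64.3]
eef_rot: [3.141, 0.0, 1.648]
wrist_force: [0.4, -0.2, 0.3]
finger_gap: 65.3
```

Request:
{"op": "send_rows", "data": {
  "series": [
    [[0,0,0,0,0],[0,0,0,0,0],[0,0,0,0,0]]
  ]
}}

```text
clock: 26.6
eef_pos: [547.4, 5.9, 64.3]
eef_rot: [3.141, 0.0, 1.648]
wrist_force: [0.8, 0.8, 5.3]
finger_gap: 62.2
```

Request:
{"op": "send_rows", "data": {
  "series": [
    [[0,-3,0,1,0],[0,-7,0,0,0],[0,-11,0,-0.5,0],[0,-16,0,-0.5,0],[0,-22,0,0,0],[0,-28,0,1,0],[0,-33,0,2.5,0],[0,-38,0,4,0],[0,-43,0,6,0],[0,-43,0,6,0]]
  ]
}}

```text
clock: 27.6
eef_pos: [550.5, -38.2, 58.5]
eef_rot: [3.141, 0.001, 1.647]
wrist_force: [-3.9, -2.8, 8.5]
finger_gap: 62.2
```

```bash
sed -e 's/range(-24,25,6)/range(-36,1,6)/' -e 's/range(10,47,6)/range(3,40,6)/' -e 's/\[0,0,2\]/[0,0,4]/' tilt3.py > tilt4.py; python3 tilt4.py
```

```text
27.6 [550.54651418 -38.15225795  58.46928485] [-3.90679109 -2.77647316  8.48417589] 62.19980520331908
wrist [321. 249.] [257 147 384 281] 0.82
scene [351. 220.] [345 207 375 249] 0.81
side [318. 183.] [303 166 332 198] 0.85
(np.float64(2.998720352934109), 75, -18, 9, [2.0, 3.0, 4.0])
(np.float64(3.223217898265331), 75, -18, 3, [2.0, 3.0, 5.0])
(np.float64(3.2288752308722226), 70, -24, 9, [1.0, 5.0, 4.0])
(np.float64(3.2980826738587847), 80, -18, 3, [2.0, 3.0, 5.0])
(np.float64(3.31569194754408), 70, -18, 9, [1.0, 5.0, 3.0])
(np.float64(3.3211852086900433), 65, -24, 9, [2.0, 5.0, 3.0])
(np.float64(3.3611430429214546), 65, -24, 15, [1.0, 5.0, 4.0])
(np.float64(3.4877840882006113), 75, -24, 9, [2.0, 4.0, 4.0])
(np.float64(3.5312087289086684), 60, -24, 15, [1.0, 7.0, 3.0])
(np.float64(3.620000109074257), 80, -18, 9, [2.0, 4.0, 4.0])
```

Request:
{"op": "send_rows", "data": {
  "series": [
    [[0,-4,0,2,0],[0,-9,0,4,0],[0,-14,0,7,0],[0,-18,0,9.5,0],[0,-22,0,13,0],[0,-26,0,17,0],[0,-29,0,21,0],[0,-32,0,25,0],[0,-35,0,29,0],[0,-35,0,29,0]]
  ]
}}

```text
clock: 28.9
eef_pos: [553.2, -73.1, 28.9]
eef_rot: [3.141, 0.001, 1.647]
wrist_force: [-0.4, -2.2, 3.1]
finger_gap: 62.0
```

```bash
python3 tilt4.py
```

```text
28.9 [553.15168635 -73.06050152  28.91440454] [-0.35515359 -2.17249111  3.10285946] 62.04447769285374
wrist [321. 249.] [251 130 390 285] 0.74
side [322. 201.] [311 179 335 204] 0.75
(np.float64(3.926362545097306), 35, -18, 3, [1.0, 7.0])
(np.float64(4.013130014886421), 45, -18, 3, [1.0, 7.0])
(np.float64(4.133254104644029), 30, -18, 3, [0.0, 8.0])
(np.float64(4.249874677496039), 40, -18, 3, [1.0, 8.0])
(np.float64(4.274386017004582), 50, -18, 3, [1.0, 8.0])
(np.float64(4.840457510037235), 55, -18, 3, [1.0, 9.0])
(np.float64(5.116041646565523), 45, -12, 3, [3.0, 7.0])
(np.float64(5.2550071794319315), 50, -12, 3, [3.0, 8.0])
(np.float64(5.393507196212106), 35, -24, 3, [4.0, 7.0])
(np.float64(5.412135742571081), 35, -12, 3, [3.0, 8.0])
```

Request:
{"op": "send_rows", "data": {
  "series": [
    [[0,-1,0,3,0],[0,-2,0,6,0],[0,-2,0,8,0],[0,-2,0,10,0],[0,-2,0,10,0]]
  ]
}}

```text
clock: 29.7
eef_pos: [553.6, -74.2, 19.2]
eef_rot: [3.141, 0.001, 1.648]
wrist_force: [0.6, -3.7, 3.5]
finger_gap: 62.0
```

```bash
python3 tilt4.py
```

```text
29.7 [553.63969796 -74.20795639  19.24823645] [ 0.55588308 -3.73271032  3.52293839] 62.045444465497916
wrist [321. 249.] [251 136 390 300] 0.63
scene [337. 229.] [335 208 367 247] 0.78
side [322. 204.] [312 179 336 206] 0.87
(np.float64(6.229145047477428), 5, -24, 9, [2.0, 6.0, 11.0])
(np.float64(6.327541735550201), 10, -24, 3, [1.0, 8.0, 10.0])
(np.float64(6.365585787218563), 20, -18, 3, [1.0, 9.0, 9.0])
(np.float64(6.531832403928028), 0, -30, 9, [2.0, 6.0, 12.0])
(np.float64(6.57681747553994), 0, -24, 9, [3.0, 6.0, 11.0])
(np.float64(6.585793841526489), 10, -24, 9, [2.0, 8.0, 10.0])
(np.float64(6.607498157969221), -5, -30, 9, [3.0, 6.0, 12.0])
(np.float64(6.6516787444826235), 25, -18, 3, [2.0, 10.0, 8.0])
(np.float64(6.711036350364445), 15, -24, 3, [2.0, 9.0, 10.0])
(np.float64(6.719107151927631), 0, -24, 15, [1.0, 8.0, 11.0])
```

Request:
{"op": "send_rows", "data": {
  "series": [
    [[0,0,0,1.5,0],[0,0,0,3,0],[0,0,0,3,0],[0,0,0,3,0]]
  ]
}}

```text
clock: 30.4
eef_pos: [553.6, -74.0, 16.2]
eef_rot: [3.141, 0.0, 1.647]
wrist_force: [1.4, -3.3, 5.7]
finger_gap: 62.2
```

Request:
{"op": "send_rows", "data": {
  "series": [
    [[0,0,0,-1,0],[0,0,0,-1,0],[0.7,0,0,-1,0],[0.8,0,0,-1,0],[1,0,0,-1,0],[1,0,0,-1,0],[1,0,0,-30,0],[1,0,0,-70,0],[1,10,0,-110,0],[1,10,0,-110,0]]
  ],
  "newtons": 3
}}

```text
clock: 31.4
eef_pos: [554.6, -63.6, 131.2]
eef_rot: [3.134, 0.002, 1.648]
wrist_force: [0.0, -0.4, -1.3]
finger_gap: 94.2
```

```bash
sed -i -e 's/range(-60,61,6)/range(-90,31,6)/' -e 's/\[548,0,35\]/[552,-45,30]/' -e 's/(0,30,60,70,80,90,100,120,150,180)/(-10,0,5,10,20,35,90)/' free.py; python3 free.py
```

```text
31.4 [554.58645149 -63.56268505 131.24169676] [ 0.02623389 -0.43434944 -1.30740091] 94.21566556732031
wrist [319. 179.] [281. 146.  74.  97.] 0.82
scene [348. 230.] [325. 211.  38.  36.] 0.63
side [319. 194.] [305. 177.  33.  36.] 0.94
-10 0.825 [552.9 -57.3] [0.83 0.86 0.79]
0 0.874 [551.6 -57.7] [0.9  0.91 0.81]
5 0.868 [551.5 -57.1] [0.91 0.88 0.82]
10 0.861 [552.6 -57.4] [0.88 0.86 0.84]
20 0.814 [553.1 -57.6] [0.85 0.78 0.81]
35 0.719 [553.2 -58.7] [0.78 0.68 0.69]
90 0.724 [552.3 -58.2] [0.78 0.65 0.75]
```

The pod stands upright at (552,−57), near the pad's back edge. I'll regrip it centrally and set it nearer the pad's middle.

Request:
{"op": "send_rows", "data": {
  "series": [
    [[1,3,-1,25,0],[1,6,-2,55,0],[1,6,-2,80,0],[1,6,-2,90,0],[1,6,-2,91,0],[0,6,-2,91,0],[0,6,-2,91,0],[0,6,-2,91,0],[0,6,-2,91,0],[0,6,-2,91,0]]
  ],
  "newtons": 20
}}

```text
clock: 32.7
eef_pos: [550.4, -58.1, 35.6]
eef_rot: [3.14, 0.0, 1.648]
wrist_force: [-0.6, 1.5, 2.8]
finger_gap: 61.6
```

Request:
{"op": "send_rows", "data": {
  "series": [
    [[0,0,0,0,0],[0,0,0,-6,0],[0,0,0,-12,0],[0,10,0,-12,0],[0,25,0,-12,0],[0,30,0,-12,0],[0,30,0,-6,0],[0,30,0,-2,0],[0,30,0,0,0],[0,30,0,0,0]]
  ]
}}

```text
clock: 33.7
eef_pos: [547.5, -28.2, 35.3]
eef_rot: [-3.141, -0.0, 1.647]
wrist_force: [-5.2, 3.2, 10.0]
finger_gap: 61.7
```

Seated (10 N upward). Release and check.

Request:
{"op": "send_rows", "data": {
  "series": [
    [[0,0,0,-0.5,0],[0.72,0,0,-0.5,0],[0.8,0,0,-0.5,0],[1,0,0,-0.5,0],[1,0,0,-0.5,0],[1,0,0,-30,0],[1,0,0,-70,0],[1,0,0,-115,0],[1,0,0,-150,0],[1,0,0,-150,0]]
  ]
}}

```text
clock: 34.7
eef_pos: [549.5, -28.3, 189.9]
eef_rot: [3.134, 0.002, 1.648]
wrist_force: [0.2, -0.2, -0.1]
finger_gap: 93.8
```

```bash
sed -i 's/\[552,-45,30\]/[548,-28,30]/' free.py; python3 free.py; python3 cells.py | grep -v '^side'; python3 - <<'E'
from h import *
c=snap('side'); b=snap('scene')
for n,c in(('side',c),('scene',b)):
    print(n,'tabs on mat',[(q[0][4],q[1]) for q in tabs(c,38,(0,0,640,400)) if abs(q[1][0]-550)<80 and abs(q[1][1]+263)<90])
    for t in ('phone','screw_jar','solder_spool','screwdriver','circuit_board','loose_knob','terminal_block'):
        ds=manip.find_in(t,c)
        print(t,[np.round(ray(c,d['rect'][0]+d['rect'][2]/2,d['rect'][1]+d['rect'][3]/2,10)[:2]).tolist() for d in ds[:1]])
E
```

```text
34.7 [549.4757947  -28.31940573 189.93209354] [ 0.19395261 -0.15749291 -0.13074547] 93.78002451803164
wrist [318. 184.] [290. 143.  57.  78.] 0.93
scene [355. 232.] [340. 213.  34.  39.] 0.72
side [316. 190.] [302. 174.  29.  33.] 0.89
-10 0.804 [548.2 -25.1] [0.81 0.78 0.82]
0 0.846 [548.5 -28.4] [0.87 0.84 0.83]
5 0.856 [548.3 -28.2] [0.89 0.82 0.86]
10 0.854 [548.7 -27.3] [0.88 0.8  0.89]
20 0.82 [547.4 -29.8] [0.86 0.72 0.88]
35 0.718 [548.  -26.9] [0.77 0.67 0.71]
90 0.736 [547.3 -28.7] [0.79 0.64 0.78]
35.0 [547.23764812 -28.10665366 183.59186693] [-0.03784046 -0.03114792 -0.4320799 ]
scene blue [462, 268, 8, 11, 61] [525. 228.]
scene blue [487, 277, 9, 12, 70] [522. 279.]
scene blue [533, 292, 8, 13, 80] [516. 366.]
scene brass [459, 279, 8, 7, 36] [553. 229.]
scene brass [485, 289, 8, 7, 36] [550. 281.]
scene brass [532, 305, 8, 8, 46] [545. 368.]
scene [(0.71, [484.0, 277.0, 12.0, 18.0], [533.0, 279.0]), (0.66, [459.0, 265.0, 8.0, 23.0], [537.0, 226.0]), (0.6, [531.0, 298.0, 11.0, 14.0], [535.0, 369.0]), (0.4, [454.0, 229.0, 46.0, 12.0], [383.0, 216.0])]
wrist []
side tabs on mat [(38, array([ 547.3, -239.4,   38. ])), (35, array([ 547.3, -296.1,   38. ]))]
phone [[736.0, -14.0]]
screw_jar [[732.0, 222.0]]
solder_spool [[723.0, -197.0]]
screwdriver [[367.0, 2.0]]
circuit_board [[368.0, 195.0]]
loose_knob [[676.0, 113.0]]
terminal_block [[376.0, -195.0]]
scene tabs on mat [(26, array([ 555.1, -226.6,   38. ]))]
phone [[743.0, 10.0]]
screw_jar [[710.0, 202.0]]
solder_spool [[714.0, -210.0]]
screwdriver [[378.0, -5.0]]
circuit_board [[383.0, 216.0]]
loose_knob [[674.0, 128.0]]
terminal_block [[380.0, -8.0]]
```

```bash
python3 -c "
from cell import manip
print(manip.sign_off())"
```

```text
the job is handed in; nothing more can be done
None
```

The job is handed in at about 35 s of the 72 s allowed, with no verdict reported. As far as my last checks can tell, the end state is as asked.

**What I did**
- **Cover:** I squeezed both tabs fully in (finger gap 49.5 mm), lifted the cover off with the pod still standing, and set it on the blue mat.
- **Tipping:** the tool cannot tilt, so I pinched the pod's long walls and levered it over the tray's near wall until the cells rolled out.
- **Standing it up again:** my first attempt to lever it back against the tray wall only brought it to about 75°, and it slid about 15 mm in the grip. I then stood it on its end on the cork, regripped it, pressed it upright, regripped it again and set it near the pad's middle.

**Last checks**
- **Cells:** all three show on the tray floor in the scene camera, at about y = 228, 280 and 367 mm. The wrist camera agreed before the pod was tipped back, but could no longer see the tray at the end.
- **Cover:** both tabs are on the mat in the side camera. The scene camera found only one of them.
- **Pod:** it is at about (548, −28), 6 mm from the pad's middle. It is let go, and the arm is clear above it.
- **Pod tilt:** the silhouette fit is best at 0–10°, too coarse to confirm the 0.1 rad limit. I took it as flat because it seated on the cork with 10 N before release.
- **Other things on the bench:** the detector placed all but one roughly where they were, and the arm never went near them. The exception is the terminal block: the side camera put it at (376, −195) and the scene camera at (380, −8). I take the scene reading as a false detection.

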